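# Show the next button on the sampler

### The job

Show the pupil the next step on the button sampler: from straight above, point down at the loose square button on the cork mat, fingertips about 2 cm over its middle, and stay there for about two seconds; then point in the same way at the middle of the sampler's bare tile, where it belongs, stay two seconds, and finish still pointing there. Touch nothing and move nothing, and do not bring the fingertips down over any other button, loose or glued.

Things in the scene. Friction and masses are not known exactly. Their poses are not given: they have to be found in the camera images.
- mat: fixed flat square cork mat, 220 x 220 x 4 mm, on the table left or right of the robot's centre line, turned up to 0.5 rad; the four loose buttons lie on it, one near each corner (about 55 mm from the mat's centre both ways), about 100 mm apart or more; origin at the centre of its underside, z up
- board: fixed button sampler on the other side: a wooden board 190 x 190 x 12 mm with four light square tiles in a 2 x 2 pattern, 90 mm apart, in any order; three tiles carry a glued dark button, one is bare; origin at the centre of its underside, z up
- button_square_top (a point): centre of the upper face of the square button: loose dark wooden sewing button lying flat on the cork mat, 6 mm thick, 46 x 46 mm; z up. Its body weighs about 15 g and slides if touched
- button_round_top (a point): centre of the upper face of the round button: loose dark wooden sewing button lying flat on the cork mat, 6 mm thick, 50 mm across
- button_oval_top (a point): centre of the upper face of the oval button: loose dark wooden sewing button lying flat on the cork mat, 6 mm thick, 58 x 28 mm
- button_flower_top (a point): centre of the upper face of the flower-shaped button: loose dark wooden sewing button lying flat on the cork mat, 6 mm thick, five lobes, 52 mm across
- tile_bare_top (a point): centre of the upper face of the bare tile: light plywood tile 80 x 80 x 6 mm fixed on the sampler board (its top 18 mm above the table), without a button; only a thin grey square, 48 mm wide, is drawn on it; z up
- tile_round_top (a point): top centre (24 mm above the table) of a glued round button, 6 mm thick, on a light plywood tile 80 x 80 x 6 mm fixed on the board
- tile_oval_top (a point): top centre (24 mm above the table) of a glued oval button, 6 mm thick, on such a tile
- tile_flower_top (a point): top centre (24 mm above the table) of a glued flower-shaped button, 6 mm thick, on such a tile
- button_square: the loose square button itself; origin at the centre of its underside, 6 mm below its top
- button_round: the loose round button itself; origin at the centre of its underside, 6 mm below its top
- button_oval: the loose oval button itself; origin at the centre of its underside, 6 mm below its top
- button_flower: the loose flower button itself; origin at the centre of its underside, 6 mm below its top
- bead: bystander: loose wooden bead, 20 mm across, 14 mm high, near the middle of the cork mat; origin under its centre
- spool: bystander: small yellow thread spool standing upright, 32 mm across, 45 mm high, beside the mat's far edge (about 135 mm from the mat's centre); origin under its centre
- thimble: bystander: steel thimble standing mouth down, 20 mm across, 23 mm high, beside the board's far edge (about 120 mm from the board's centre); origin under its centre
- scissors: bystander: closed scissors lying flat at the far side of the table, about 155 mm long, 10 mm high; origin near the pivot
- bead_tube: bystander: amber jar with a white cap, 48 mm across, 100 mm high, far side of the table; origin under its centre
- paint_pot: bystander: blue paint pot with a white cap, 54 mm across, 70 mm high, far side of the table; origin under its centre
- bead_box: bystander: clear open box of beads, 90 x 70 x 35 mm, far side of the table; origin under its centre

How it is judged (in metres and radians):
On the way, in this order (a step that is already met when the one before it is completed fails the run):
1. pointing down at the loose square button for 1.5 s (horizontal distance between the grasp point and button_square_top below 0.018 m and z of the grasp point in the frame of button_square_top between 0.02 and 0.065 m), for 1.5 s.
2. pointing down at the bare tile for 1.5 s (horizontal distance between the grasp point and tile_bare_top below 0.018 m and z of the grasp point in the frame of tile_bare_top between 0.02 and 0.065 m), for 1.5 s.
At the end, for the whole second after the job is handed in: The grasp point between the finger pads (about 19 mm behind the fingertips) is still within 18 mm sideways of the middle of the bare tile and 20 to 65 mm above its face (fingertips just clear to about 45 mm above), and every loose thing is at rest within 4 mm of where it began (all of step 2 and not (distance of button_square from where it was at the start of the episode above 0.004 m) and not (distance of button_round from where it was at the start of the episode above 0.004 m) and not (distance of button_oval from where it was at the start of the episode above 0.004 m) and not (distance of button_flower from where it was at the start of the episode above 0.004 m) and not (distance of bead from where it was at the start of the episode above 0.004 m) and not (distance of spool from where it was at the start of the episode above 0.004 m) and not (distance of thimble from where it was at the start of the episode above 0.004 m) and not (distance of scissors from where it was at the start of the episode above 0.004 m) and not (distance of bead_tube from where it was at the start of the episode above 0.004 m) and not (distance of paint_pot from where it was at the start of the episode above 0.004 m) and not (distance of bead_box from where it was at the start of the episode above 0.004 m) and linear speed of each of button_square, button_round, button_oval, button_flower, bead, spool, thimble, scissors, bead_tube, paint_pot, bead_box below 0.02 m/s); the robot touches nothing.
It fails at once if a button or a bystander is moved by more than 4 mm, lifted or carried (distance of any of button_square, button_round, button_oval, button_flower, bead, spool, thimble, scissors, bead_tube, paint_pot, bead_box from where it was at the start of the episode above 0.004 m).
It fails at once if the robot touches something (over 0.3 N) (contact force between any of the arm, the fingers and anything else above 0.3 N).
It fails at once if the fingertips come down over another button, loose or glued (grasp point within 18 mm sideways and less than 65 mm above it) ((horizontal distance between the grasp point and button_round_top below 0.018 m and z of the grasp point in the frame of button_round_top between -0.02 and 0.065 m) or (horizontal distance between the grasp point and button_oval_top below 0.018 m and z of the grasp point in the frame of button_oval_top between -0.02 and 0.065 m) or (horizontal distance between the grasp point and button_flower_top below 0.018 m and z of the grasp point in the frame of button_flower_top between -0.02 and 0.065 m) or (horizontal distance between the grasp point and tile_round_top below 0.018 m and z of the grasp point in the frame of tile_round_top between -0.02 and 0.065 m) or (horizontal distance between the grasp point and tile_oval_top below 0.018 m and z of the grasp point in the frame of tile_oval_top between -0.02 and 0.065 m) or (horizontal distance between the grasp point and tile_flower_top below 0.018 m and z of the grasp point in the frame of tile_flower_top between -0.02 and 0.065 m)).
It also fails if it takes over 40 s, if anything falls off the work surface, if the arm or the gripper's body presses on something with over 40 N, if the wrist force passes 120 N, or if a joint passes its speed limit or range.

### The arm

A 6-joint arm with a two-finger parallel gripper is mounted at the origin on the work surface. World frame = base frame: x ahead of the robot, y to its left, z up, the work surface at z = 0. Lengths are in mm, angles in rad, forces in N, time in s.
With the tool pointing down it reaches from about 300 to 875 mm from the base axis. Payload 6.4 kg.
Tool frame: the origin (TCP) lies at the very end of the fingers, on their centre line; the grasp point (between the pads) lies 19 mm behind it; z points along the fingers, y is the direction in which the jaws open and shut (so a half turn about z gives the same grasp; the last joint's range is limited). The gripper opens to 88 mm and grips with 3 to 60 N. Pads are 18 mm wide; open, the fingers measure 123 mm over their backs; the gripper's body (75 mm by 187 mm) begins 45 mm behind the grasp point.
Start: joints at [0.994, 0.181, 1.607, -0, 1.354, -0.206], TCP at [208.347, 535.941, 238.714] pointing down, gripper open.
Joint ranges: [-2.99, 2.99], [-0.89, 2.07], [0.3, 2.58], [-1.14, 4.28], [0, 2.63], [-3.12, 3.12]. Speed limits (rad/s): [2.57, 2.57, 3.01, 3.14, 3.14, 3.14].

### API

Orientations are given as a 3x3 rotation matrix whose columns are the frame's x, y, z axes.
In Python, from workcell import status, optics, ticket, spotter gives the robot as it stands.
- The arm moves only by the tool servo_tool, never from a script. Its argument "rows" is a list of rows, each a list of 7 numbers: the turn, a rotation vector about the world's x, y, z as a fraction of full scale, then the shift along the world's x, y, z as a fraction of full scale, then the opening in per cent of the stroke, from 0 (shut) to 100 (fully open). A call has 1 to 20 rows; each row shifts and turns the commanded pose from where the row before left it; what a row does not reach is not made up. Full scale, the value 1, is 0.025 m for a shift and 6 degrees for a turn. A row lasts 1/12 s, in which the tool goes at most 41.7 mm and 7.16 degrees, less where a joint would pass 70% of its speed; a pose out of reach is approached as far as the arm can. A call with a number of a shift or a turn outside -1 to 1 is refused whole. A call with a gripper value outside its range is refused whole. The fingers move at their own pace and stop on an object; "grip_force" is the grip in N (left out, the last holds). Time passes only in rows, so rows that do not move let the fingers close. It gives the time, the measured TCP pose, the force and the opening at its end, in the units of the state.
- status.get_obs(): the state, without advancing time (a new reading comes with each control period).
- optics.snapshot(name): name is "scene" or "top" or "wrist"; returns the picture (420x560x3 uint8, blue, green, red); there is no depth.
- optics.camera_model(name): a dict with "fx", "fy", "cx", "cy" (pixels), "position" and "orientation" of the camera in the world; the wrist camera has in their place "T_tool_cam" (4x4, takes a point from camera to tool coordinates, whose origin is the TCP and whose axes are the flange's). Camera axes: x right, y up, looking along -z (the intrinsics and any distortion apply to the point x, -y, -z); pixel columns grow to the right and rows downward; lengths in mm; the calibration is good to about 2 mm. A picture is of the moment at which its call begins: read the wrist's pose just before it. camera_model takes no time and is no camera call.
- ticket.sign_off(): hands the job in, once; it reports no verdict.
Trained networks look in the newest picture that a camera, given by its name, has taken for a name from the list of things; names that differ only in an ending like _2 or _b are one class to them, and where a whole thing is asked for, a point or a joint stands for the part that bears it (a point fixed in the world has none). Each returns a list of dicts, best first, with "confidence" (0 to 1); they miss things now and then, are a little off and sometimes report something else, mostly with a low value. They report only what shows in the picture. A call takes as long as a camera call.
- spotter.look_for(camera, label): "box" ([left, top, right, bottom] in pixels, round what is visible of it).
- spotter.silhouettes(camera, label): "region" (420x560 bool, what is visible of it) and "box" ([left, top, right, bottom] in pixels, round what is visible of it).
- spotter.tip_of(camera, label): "point" ([row, column] in pixels: a listed point, or the origin of a listed thing).
The state is a dict: "time_s": time; "joint_pos": joint angles; "qd": joint speeds; "joint_torque": joint torques, N m; "eef_pos": TCP position; "tcp_rot": TCP orientation; "force": force on the tool from outside, world axes, zero at the start; "moment": the same for the moment, N m; "opening": opening from 0.0 (shut) to 1.0 (fully open).
Only numpy, scipy, OpenCV 4.12 (cv2) and the standard library are available. Lean on these libraries where they do the work, as an engineer would, in place of code of your own. Each camera call takes 0.05 s, during which the arm holds its last target.

## Working session

There is one attempt and no reset: what is moved stays moved. The work goes in short steps, Python scripts to look and compute and a tool call to move; the robot and the scene stay as the last step left them, time stands still between calls to the robot, and variables do not carry over. Pictures are saved under pics/ and viewed, and the job is handed in when it is done.

Besides the shell and the picture viewer there is one more tool, called after "Request:" in YAML: its name, and indented under it one key for each argument. servo_tool: Moves the arm, as the interface text tells. Shift numbers are shares of 0.025 m and turn numbers shares of 6 degrees, none past 1 either way. Its arguments: {"type":"object","properties":{"rows":{"type":"array","items":{"type":"array","items":{"type":"number"}}},"grip_force":{"type":"number"}},"required":["rows"]}

```bash
mkdir -p pics; cat > h.py <<'E'
import numpy as np, cv2
from workcell import status, optics, ticket, spotter
def ray(cam,px,z):
    m=optics.camera_model(cam)
    u,v=px
    K=np.array([[m['fx'],0,m['cx']],[0,m['fy'],m['cy']],[0,0,1.]])
    d=m.get('distortion')
    p=np.array([(u-m['cx'])/m['fx'],(v-m['cy'])/m['fy']])
    if d is not None: p=cv2.undistortPoints(np.array([[[u,v]]],float),K,np.array(d,float))[0,0]
    c=np.array([p[0],-p[1],-1.])
    R=np.array(m['orientation']);o=np.array(m['position'])
    w=R@c
    return o+w*(z-o[2])/w[2]
E
python3 - <<'E'
from h import *
s=status.get_obs();print(s['time_s'],s['eef_pos'],s['tcp_rot'])
for c in('top','scene'):
    cv2.imwrite(f'pics/{c}0.png',optics.snapshot(c)); print(optics.camera_model(c))
    for n,z in(('button_square_top',10),('button_round_top',10),('button_oval_top',10),('button_flower_top',10),('tile_bare_top',18),('tile_round_top',24),('tile_oval_top',24),('tile_flower_top',24)):
        for r in spotter.tip_of(c,n)[:2]:
            p=r['point'];print(c,n,r['confidence'],np.round(p,1),ray(c,(p[1],p[0]),z).round(1))
E
```

```text
0.0 [208.0549465  535.48531758 237.85256612] [[-9.32045866e-01  3.62339218e-01 -8.91482188e-04]
 [ 3.62340165e-01  9.32044895e-01 -1.38510180e-03]
 [ 3.29024719e-04 -1.61399821e-03 -9.99998643e-01]]
{'fx': 386.741339574942, 'fy': 386.741339574942, 'cx': 279.92971890147675, 'cy': 211.55978009807077, 'position': array([520.74960003, -18.74131908, 728.44182412]), 'orientation': array([[-0.02398054,  0.98911926, -0.14514825],
       [-0.99941027, -0.02728866, -0.02084313],
       [-0.02457724,  0.14456282,  0.98919035]])}
top button_round_top 0.84 [218.1 361.9] [ 609.6 -156.1   10. ]
top button_round_top 0.55 [296.7 399.4] [ 464.9 -215.6   10. ]
top button_oval_top 0.67 [244.8 426.3] [ 557.  -271.1   10. ]
top button_oval_top 0.39 [289.3 185.5] [486.8 173.1  10. ]
top button_flower_top 0.8 [300.7 398. ] [ 457.9 -212.6   10. ]
top tile_bare_top 0.96 [239.3 198.5] [577.4 147.9  18. ]
top tile_round_top 0.81 [230.4 153.3] [595.5 230.3  24. ]
top tile_oval_top 0.93 [276.9 137.7] [511.5 256.8  24. ]
top tile_flower_top 0.73 [287.2 185. ] [491.2 170.4  24. ]
{'fx': 385.96177878633426, 'fy': 38
[... 283 characters left out ...]
.69093636]])}
scene button_square_top 0.66 [194.6 209.8] [ 545.8 -193.    10. ]
scene button_square_top 0.52 [187.8 245. ] [ 518.4 -122.7   10. ]
scene button_round_top 0.62 [300.4 422.1] [776.7 201.5  10. ]
scene button_round_top 0.56 [217.7 216.4] [ 613.4 -165.4   10. ]
scene button_oval_top 0.49 [196.8 176.6] [ 557.8 -260.6   10. ]
scene button_flower_top 0.8 [170.9 210.1] [ 465.4 -209.6   10. ]
scene tile_bare_top 0.63 [207.6 373.7] [570.1 142.8  18. ]
scene tile_round_top 0.96 [218.2 423.4] [599.8 232.5  24. ]
scene tile_round_top 0.51 [252.  401.1] [688.5 178.1  24. ]
scene tile_oval_top 0.88 [189.9 424.6] [514.9 250.5  24. ]
scene tile_flower_top 0.62 [178.1 380. ] [482.2 163.3  24. ]
```

View pics/top0.png

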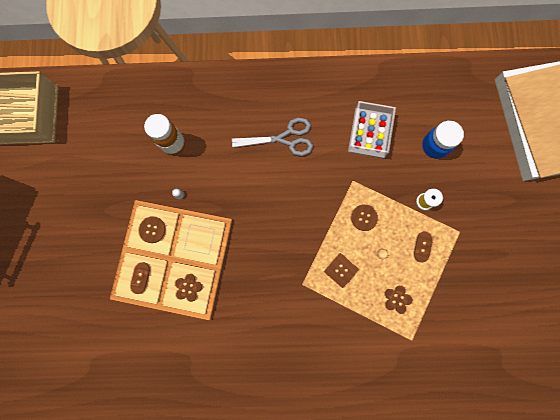

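View pics/scene0.png

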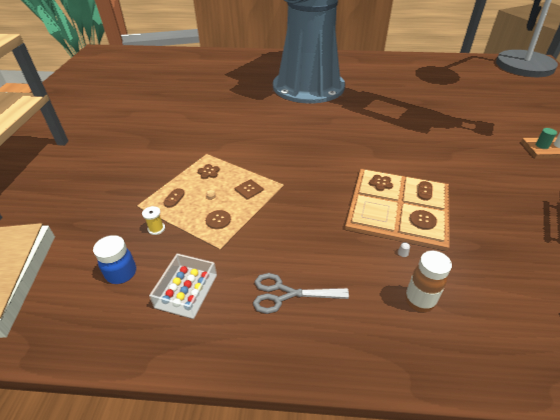

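The top picture shows the loose square button at about (341,270) (column, row), its near neighbours being round (364,217), flower (398,299) and oval (424,247). The bare tile is at about (200,239). The scene view has the square at (249,189) and the bare tile at (375,212). Next I'll measure the centres more exactly by colour.

```bash
python3 - <<'E'
from h import *
for c,pts in (('top',dict(sq=(341,270,10),rd=(364,217,10),fl=(398,299,10),ov=(424,247,10),tr=(152,230,24),to=(140,277,24),tf=(188,287,24))),('scene',dict(sq=(249,189,10),rd=(218,219,10),fl=(208,171,10),ov=(174,197,10),tr=(423,219,24),to=(424,190,24),tf=(381,182,24)))):
    im=cv2.imread(f'pics/{c}0.png').astype(int)
    m=(im.max(2)<125).astype(np.uint8)
    m=cv2.morphologyEx(m,cv2.MORPH_CLOSE,np.ones((3,3),np.uint8))
    n,l,st,ce=cv2.connectedComponentsWithStats(m)
    P={}
    for k,(u,v,z) in pts.items():
        sub=l[v-5:v+6,u-5:u+6]; i=np.bincount(sub[sub>0]).argmax()
        P[k]=ray(c,ce[i],z-2); print(c,k,st[i,4],ce[i].round(1),P[k].round(1))
    # bare tile opposite one: tiles' square
    q=['tr','to','tf']; 
    print('bare from others',(P['tr']+P['tf']-P['to']).round(1), np.linalg.norm(P['tr']-P['to']),np.linalg.norm(P['tf']-P['to']))
    r=optics.snapshot(c)
    for nme,z in(('tile_bare_top',18),('button_square',8)):
        for s in spotter.silhouettes(c,nme)[:2]:
            y,x=np.nonzero(s['region']); print(nme,s['confidence'],s['region'].sum(),x.mean().round(1),y.mean().round(1),ray(c,(x.mean(),y.mean()),z).round(1))
    a=cv2.resize(r[160:330,100:460] if c=='top' else r[140:260,120:460],None,fx=2.2,fy=2.2,interpolation=cv2.INTER_CUBIC); cv2.imwrite(f'pics/{c}1.png',a)
E
```

```text
top sq 308 [338.2 274.5] [ 507.  -107.6    8. ]
top rd 441 [363.5 217.1] [ 611.7 -159.4    8. ]
top fl 413 [397.1 299.6] [ 459.7 -211.7    8. ]
top ov 324 [423.  247.2] [ 552.9 -265.4    8. ]
top tr 388 [150.7 228.5] [599.4 236.   22. ]
top to 247 [140.6 279.3] [507.  252.2  22. ]
top tf 411 [188.  287.6] [490.4 165.4  22. ]
bare from others [582.7 149.2  22. ] 93.78742836594778 88.40555702711693
tile_bare_top 0.8 1916 198.9 239.2 [577.5 147.1  18. ]
button_square 0.55 621 340.3 270.2 [ 514.6 -111.8    8. ]
scene sq 14 [256.7 192.6] [530.1 -96.2   8. ]Traceback (most recent call last):
  File "<stdin>", line 9, in <module>
ValueError: attempt to get argmax of an empty sequence
```

```bash
python3 - <<'E'
from h import *
print(optics.camera_model('wrist'))
cv2.imwrite('pics/w0.png',optics.snapshot('wrist'))
E
```

```text
{'fx': 350.04031942386393, 'fy': 350.04031942386393, 'cx': 282.2559275987682, 'cy': 210.0721696619266, 'T_tool_cam': array([[-8.86471348e-04,  9.51054876e-01,  3.09020770e-01,
         8.01660253e+01],
       [ 9.99999453e-01,  1.01468029e-03, -2.54176359e-04,
        -9.58815271e-01],
       [-5.55292950e-04,  3.09020376e-01, -9.51055256e-01,
        -1.46680214e+02],
       [ 0.00000000e+00,  0.00000000e+00,  0.00000000e+00,
         1.00000000e+00]])}
```

View pics/top1.png

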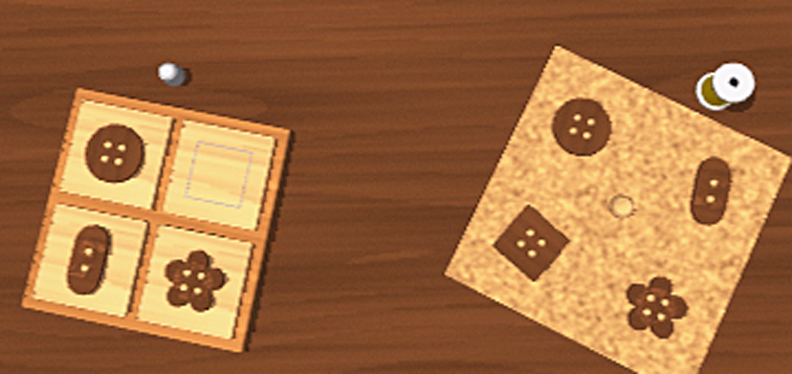

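View pics/w0.png

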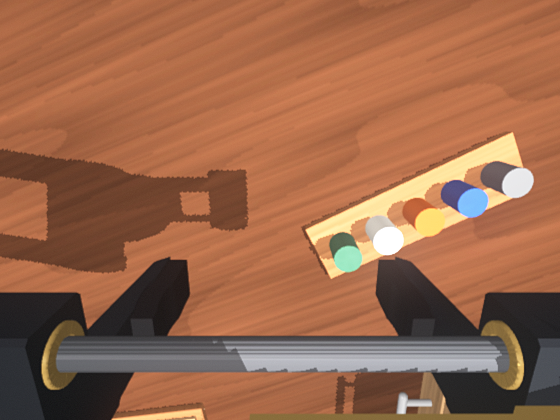

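The square button is at about (514,-112) mm and the bare tile at about (577.5,147.5) mm, from the network silhouettes and the drawn square. I'll fly across high with the fingers nearly shut and re-check with the wrist camera.

Request:
servo_tool:
  rows:
    - [0, 0, 0, 0.4, -0.86, 0, 10]
    - [0, 0, 0, 0.4, -0.86, 0, 10]
    - [0, 0, 0, 0.4, -0.86, 0, 10]
    - [0, 0, 0, 0.4, -0.86, 0, 10]
    - [0, 0, 0, 0.4, -0.86, 0, 10]
    - [0, 0, 0, 0.4, -0.86, 0, 10]
    - [0, 0, 0, 0.4, -0.86, 0, 10]
    - [0, 0, 0, 0.4, -0.86, 0, 10]
    - [0, 0, 0, 0.4, -0.86, 0, 10]
    - [0, 0, 0, 0.4, -0.86, 0, 10]
    - [0, 0, 0, 0.4, -0.86, 0, 10]
    - [0, 0, 0, 0.4, -0.86, 0, 10]
    - [0, 0, 0, 0.4, -0.86, 0, 10]
    - [0, 0, 0, 0.4, -0.86, 0, 10]
    - [0, 0, 0, 0.4, -0.86, 0, 10]
    - [0, 0, 0, 0.4, -0.86, 0, 10]
    - [0, 0, 0, 0.4, -0.86, 0, 10]
    - [0, 0, 0, 0.4, -0.86, 0, 10]
    - [0, 0, 0, 0.4, -0.86, 0, 10]
    - [0, 0, 0, 0.4, -0.86, 0, 10]

```text
time_s: 2.77
eef_pos: [408.7, 104.8, 238.9]
tcp_rot: [[-0.932, 0.362, 0.001], [0.362, 0.932, 0.0], [-0.001, 0.0, -1.0]]
force: [0.9, 0.7, -0.0]
opening: 0.097
```

Request:
servo_tool:
  rows:
    - [0, 0, 0, 0.42, -0.86, 0, 10]
    - [0, 0, 0, 0.42, -0.86, 0, 10]
    - [0, 0, 0, 0.42, -0.86, 0, 10]
    - [0, 0, 0, 0.42, -0.86, 0, 10]
    - [0, 0, 0, 0.42, -0.86, 0, 10]
    - [0, 0, 0, 0.42, -0.86, 0, 10]
    - [0, 0, 0, 0.42, -0.86, 0, 10]
    - [0, 0, 0, 0.42, -0.86, 0, 10]
    - [0, 0, 0, 0.42, -0.86, 0, 10]
    - [0, 0, 0, 0.42, -0.86, 0, 10]
    - [0, 0, 0, 0, 0, 0, 10]
    - [0, 0, 0, 0, 0, 0, 10]

```text
time_s: 3.77
eef_pos: [513.4, -109.8, 238.5]
tcp_rot: [[-0.931, 0.364, -0.001], [0.364, 0.931, 0.0], [0.001, 0.0, -1.0]]
force: [0.1, -0.5, -0.9]
opening: 0.101
```

```bash
cat >> h.py <<'E'
def wray(s,px,z):
    m=optics.camera_model('wrist');T=np.array(m['T_tool_cam']);u,v=px
    c=np.array([(u-m['cx'])/m['fx'],-(v-m['cy'])/m['fy'],-1.])
    R=np.array(s['tcp_rot']);o=R@T[:3,3]+np.array(s['eef_pos']);w=R@T[:3,:3]@c
    return o+w*(z-o[2])/w[2]
def wlook(tip,sil,z,fn):
    s=status.get_obs();print(s['time_s'],np.round(s['eef_pos'],1))
    cv2.imwrite(fn,optics.snapshot('wrist'))
    for r in spotter.tip_of('wrist',tip)[:2]:
        p=r['point'];print(r['confidence'],p,wray(s,(p[1],p[0]),z).round(1))
    for r in spotter.silhouettes('wrist',sil)[:2]:
        y,x=np.nonzero(r['region']);print('sil',r['confidence'],x.mean(),y.mean(),wray(s,(x.mean(),y.mean()),z).round(1))
E
python3 -c "
from h import *
wlook('button_square_top','button_square',10,'pics/w1.png')"
```

```text
3.7667 [ 513.4 -109.8  238.5]
0.76 [176.1, 279.4] [ 514.3 -114.3   10. ]
```

View pics/w1.png

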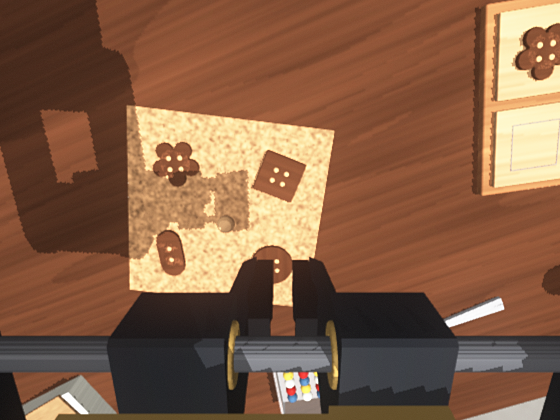

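The wrist picture shows the square button at (279,176), which gives (514,-114). That agrees with the top camera, so I'll descend to fingertip z ≈ 32.

Request:
servo_tool:
  rows:
    - [0, 0, 0, 0, -0.12, -0.8, 10]
    - [0, 0, 0, 0, 0, -0.8, 10]
    - [0, 0, 0, 0, 0, -0.8, 10]
    - [0, 0, 0, 0, 0, -0.8, 10]
    - [0, 0, 0, 0, 0, -0.8, 10]
    - [0, 0, 0, 0, 0, -0.8, 10]
    - [0, 0, 0, 0, 0, -0.8, 10]
    - [0, 0, 0, 0, 0, -0.8, 10]
    - [0, 0, 0, 0, 0, -0.8, 10]
    - [0, 0, 0, 0, 0, -0.6, 10]
    - [0, 0, 0, 0, 0, -0.44, 10]
    - [0, 0, 0, 0, 0, 0, 10]
    - [0, 0, 0, 0, 0, 0, 10]

```text
time_s: 5.0
eef_pos: [513.1, -111.4, 32.7]
tcp_rot: [[-0.932, 0.362, -0.001], [0.362, 0.932, 0.0], [0.001, 0.0, -1.0]]
force: [0.5, 0.7, 0.4]
opening: 0.099
```

```bash
python3 -c "
from h import *
wlook('button_square_top','button_square',10,'pics/w2.png')
cv2.imwrite('pics/s2.png',optics.snapshot('scene'))"
```

```text
5.0 [ 513.1 -111.4   32.7]
0.81 [261.4, 280.3] [ 515.9 -114.6   10. ]
0.58 [229.0, 67.5] [ 458.6 -210.5   10. ]
sil 0.94 279.06067753001713 247.2778730703259 [ 508.  -112.2   10. ]
```

View pics/w2.png

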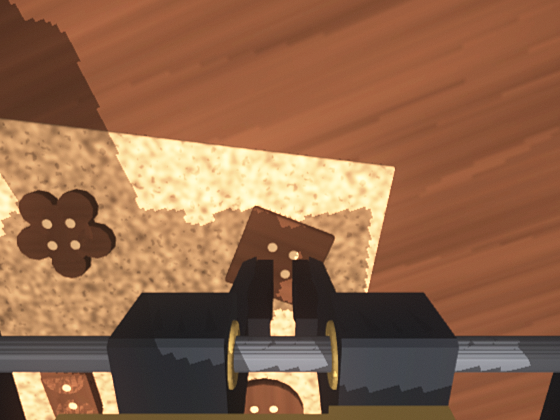

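View pics/s2.png

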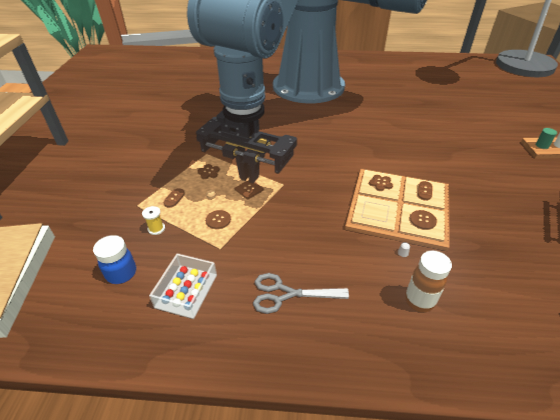

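Fingertips are over the square button, within about 4 mm sideways. I'll make a small correction and hold over two seconds.

Request:
servo_tool:
  rows:
    - [0, 0, 0, 0.08, -0.1, 0, 10]
    - [0, 0, 0, 0, 0, 0, 10]
    - [0, 0, 0, 0, 0, 0, 10]
    - [0, 0, 0, 0, 0, 0, 10]
    - [0, 0, 0, 0, 0, 0, 10]
    - [0, 0, 0, 0, 0, 0, 10]
    - [0, 0, 0, 0, 0, 0, 10]
    - [0, 0, 0, 0, 0, 0, 10]
    - [0, 0, 0, 0, 0, 0, 10]
    - [0, 0, 0, 0, 0, 0, 10]
    - [0, 0, 0, 0, 0, 0, 10]
    - [0, 0, 0, 0, 0, 0, 10]
    - [0, 0, 0, 0, 0, 0, 10]
    - [0, 0, 0, 0, 0, 0, 10]
    - [0, 0, 0, 0, 0, 0, 10]
    - [0, 0, 0, 0, 0, 0, 10]
    - [0, 0, 0, 0, 0, 0, 10]
    - [0, 0, 0, 0, 0, 0, 10]
    - [0, 0, 0, 0, 0, 0, 10]
    - [0, 0, 0, 0, 0, 0, 10]

```text
time_s: 6.87
eef_pos: [515.3, -114.6, 32.7]
tcp_rot: [[-0.932, 0.362, -0.0], [0.362, 0.932, -0.0], [0.0, -0.0, -1.0]]
force: [1.0, -0.3, -1.3]
opening: 0.104
```

Request:
servo_tool:
  rows:
    - [0, 0, 0, 0, 0, 0, 10]
    - [0, 0, 0, 0, 0, 0, 10]
    - [0, 0, 0, 0, 0, 0, 10]
    - [0, 0, 0, 0, 0, 0, 10]
    - [0, 0, 0, 0, 0, 0, 10]
    - [0, 0, 0, 0, 0, 0, 10]
    - [0, 0, 0, 0, 0, 0.8, 10]
    - [0, 0, 0, 0, 0, 0.8, 10]
    - [0, 0, 0, 0, 0, 0.8, 10]
    - [0, 0, 0, 0, 0, 0.8, 10]
    - [0, 0, 0, 0, 0, 0.8, 10]
    - [0, 0, 0, 0, 0, 0.8, 10]
    - [0, 0, 0, 0, 0, 0.8, 10]
    - [0, 0, 0, 0, 0, 0.8, 10]

```text
time_s: 8.03
eef_pos: [515.2, -114.5, 193.7]
tcp_rot: [[-0.932, 0.362, -0.0], [0.362, 0.932, 0.0], [0.0, -0.0, -1.0]]
force: [0.9, 0.4, 0.7]
opening: 0.1
```

Request:
servo_tool:
  rows:
    - [0, 0, 0, 0.19, 0.81, 0, 10]
    - [0, 0, 0, 0.19, 0.81, 0, 10]
    - [0, 0, 0, 0.19, 0.81, 0, 10]
    - [0, 0, 0, 0.19, 0.81, 0, 10]
    - [0, 0, 0, 0.19, 0.81, 0, 10]
    - [0, 0, 0, 0.19, 0.81, 0, 10]
    - [0, 0, 0, 0.19, 0.81, 0, 10]
    - [0, 0, 0, 0.19, 0.81, 0, 10]
    - [0, 0, 0, 0.19, 0.81, 0, 10]
    - [0, 0, 0, 0.19, 0.81, 0, 10]
    - [0, 0, 0, 0.19, 0.81, 0, 10]
    - [0, 0, 0, 0.19, 0.81, 0, 10]
    - [0, 0, 0, 0.19, 0.81, 0, 10]
    - [0, 0, 0, 0, 0, 0, 10]
    - [0, 0, 0, 0, 0, 0, 10]

```text
time_s: 9.28
eef_pos: [576.9, 149.4, 192.4]
tcp_rot: [[-0.933, 0.36, -0.0], [0.36, 0.933, -0.0], [0.0, -0.0, -1.0]]
force: [-0.7, -0.8, -0.6]
opening: 0.099
```

```bash
python3 -c "
from h import *
wlook('tile_bare_top','tile_bare_top',18,'pics/w3.png')"
```

```text
9.2833 [576.9 149.4 192.4]
0.71 [186.0, 278.3] [575.4 144.9  18. ]
sil 0.61 279.70144642606374 186.6219632074147 [576.5 145.9  18. ]
```

View pics/w3.png

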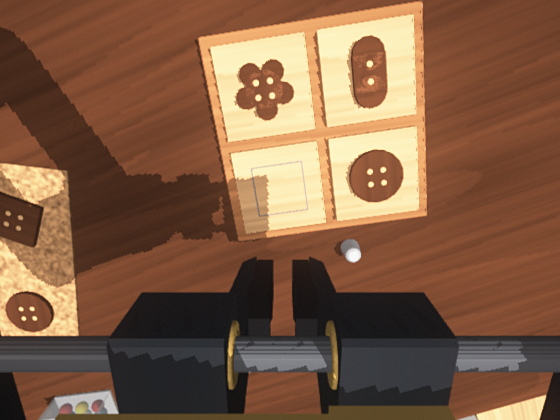

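The bare tile shows at (279,188), about (577,146), which matches the top camera. I'll descend to fingertip z ≈ 40 and hold.

Request:
servo_tool:
  rows:
    - [0, 0, 0, 0, -0.12, -0.8, 10]
    - [0, 0, 0, 0, 0, -0.8, 10]
    - [0, 0, 0, 0, 0, -0.8, 10]
    - [0, 0, 0, 0, 0, -0.8, 10]
    - [0, 0, 0, 0, 0, -0.8, 10]
    - [0, 0, 0, 0, 0, -0.8, 10]
    - [0, 0, 0, 0, 0, -0.8, 10]
    - [0, 0, 0, 0, 0, -0.46, 10]
    - [0, 0, 0, 0, 0, 0, 10]
    - [0, 0, 0, 0, 0, 0, 10]

```text
time_s: 10.27
eef_pos: [576.9, 145.1, 41.1]
tcp_rot: [[-0.932, 0.363, -0.001], [0.363, 0.932, -0.0], [0.001, -0.001, -1.0]]
force: [1.1, -0.0, 0.5]
opening: 0.103
```

```bash
python3 -c "
from h import *
wlook('tile_bare_top','tile_bare_top',18,'pics/w4.png')
cv2.imwrite('pics/s4.png',optics.snapshot('scene'))"
```

```text
10.2667 [576.9 145.1  41.1]
0.61 [254.5, 287.2] [577.3 146.7  18. ]
sil 0.74 284.62219864739427 232.8536003182602 [565.3 149.9  18. ]
```

View pics/w4.png

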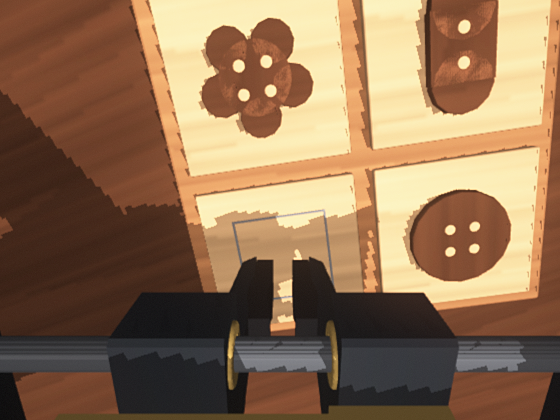

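View pics/s4.png

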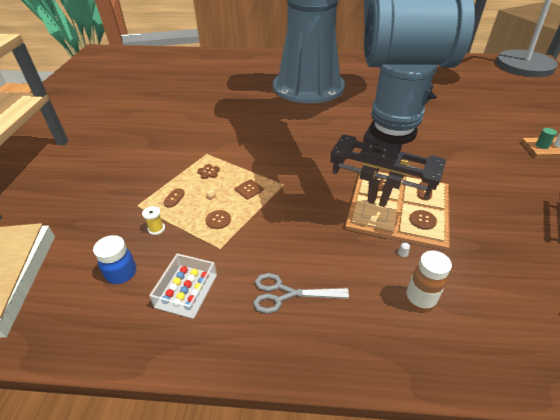

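The fingertips are over the drawn square, within about 2 mm (wrist network point (577.3,146.7)), and nothing appears moved. I'll hold here for over two seconds, then hand in.

Request:
servo_tool:
  rows:
    - [0, 0, 0, 0, 0, 0, 10]
    - [0, 0, 0, 0, 0, 0, 10]
    - [0, 0, 0, 0, 0, 0, 10]
    - [0, 0, 0, 0, 0, 0, 10]
    - [0, 0, 0, 0, 0, 0, 10]
    - [0, 0, 0, 0, 0, 0, 10]
    - [0, 0, 0, 0, 0, 0, 10]
    - [0, 0, 0, 0, 0, 0, 10]
    - [0, 0, 0, 0, 0, 0, 10]
    - [0, 0, 0, 0, 0, 0, 10]
    - [0, 0, 0, 0, 0, 0, 10]
    - [0, 0, 0, 0, 0, 0, 10]
    - [0, 0, 0, 0, 0, 0, 10]
    - [0, 0, 0, 0, 0, 0, 10]
    - [0, 0, 0, 0, 0, 0, 10]
    - [0, 0, 0, 0, 0, 0, 10]
    - [0, 0, 0, 0, 0, 0, 10]
    - [0, 0, 0, 0, 0, 0, 10]
    - [0, 0, 0, 0, 0, 0, 10]
    - [0, 0, 0, 0, 0, 0, 10]

```text
time_s: 12.13
eef_pos: [577.1, 145.7, 41.2]
tcp_rot: [[-0.932, 0.362, -0.0], [0.362, 0.932, -0.0], [0.0, -0.0, -1.0]]
force: [0.4, -0.1, -1.1]
opening: 0.104
```

Request:
servo_tool:
  rows:
    - [0, 0, 0, 0, 0, 0, 10]
    - [0, 0, 0, 0, 0, 0, 10]
    - [0, 0, 0, 0, 0, 0, 10]
    - [0, 0, 0, 0, 0, 0, 10]
    - [0, 0, 0, 0, 0, 0, 10]
    - [0, 0, 0, 0, 0, 0, 10]

```text
time_s: 12.63
eef_pos: [577.1, 145.7, 41.2]
tcp_rot: [[-0.932, 0.362, 0.0], [0.362, 0.932, -0.0], [-0.0, -0.0, -1.0]]
force: [-0.1, 0.5, 1.2]
opening: 0.096
```

```bash
python3 -c "
from h import *
s=status.get_obs();print(s['time_s'],s['eef_pos'])
print(ticket.sign_off())"
```

```text
12.6333 [577.1215042  145.70762237  41.23063311]
the job is handed in; nothing more can be done
None
```

I pointed at the loose square button, with the fingertips about 23 mm above its middle, for over two seconds. I then crossed high to the bare tile, pointed there about 23 mm above its face for over two seconds, and handed in still pointing there at about 12.6 s. The interface reports no verdict.

- **Position:** the point the network found in the wrist picture put the fingertips within about 2 mm of the bare tile's middle. The top camera agreed to about 2 mm. At the square button, the final position was within about 2 mm of the same kind of estimate.
- **Contact:** force readings stayed around 1 N, about the same as in free air. That reading is too coarse to confirm the 0.3 N limit, but the fingertips stayed over 20 mm clear of both targets. In the last scene picture, taken before the final hold, nothing looked moved.
- **Disagreements:** the network points from the scene camera were about 5–10 mm off the other cameras. The close-up wrist outlines were off by up to about 12 mm because the fingers hid part of the target. I did not use either of them.

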